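Latch the test station's cover, key it on and hold

TASK

A boiler heating element is lying under the clear cover of the blue test station, ready for its insulation test. Swing the black turn latch clockwise over the cover's rim to its stop, then take the red key out of the wooden stand, push it fully home in the lock (its pins are sticky, so it may need a few small wiggles) and turn it clockwise to its stop. The lock springs back, so keep hold of the key and finish still holding it turned; leave the yellow key and the other things alone, and the cover shut.

Things in the scene. Friction and masses are not known exactly. Their poses are not given: they have to be found in the camera images.
- tester: blue test station, 240 x 360 x 110 mm (x, y, z), fixed to the bench, origin at the centre of its underside; +x from its front to its back, +y to its left, z up. Its flat deck, 110 mm above the bench, carries the clear cover with the latch on the left, and on the right the lock, with a red stop button (32 mm tall) 90 mm behind the lock.
- latch (a joint): turn latch in front of the middle of the cover's front rim. 0: open, nose along the rim to the station's left (+y). Grows clockwise seen from above to its stop at 1.57 rad, the nose then across the rim (+x). Starts at 0 to 0.35; stays where left (friction 0.06 N m).
- latch_grip (a point): point on the latch's upright pivot axis, in its black wing, 37 mm above the deck. Wing: 10 mm thick (this frame's x), 34 mm long (y, the way the nose points), from 14 to 48 mm above the deck. Steel bar under it: top 14 mm above the deck, nose reaching 47 mm from the pivot. Frame turns with the latch, z up. The cover's rim begins 26 mm behind the pivot, 9 mm above the deck.
- cover (a joint): clear hinged cover (150 x 205 mm) over the test well, hinged along its far edge; 0 shut (as it starts, held by its own weight), grows as it is lifted
- keyway (a point): centre of the lock's level square steel face (36 x 36 mm), 12 mm above the deck: the mouth of the keyway. Fixed frame, axes as the station's. The keyway runs straight down; its slot is 12 mm long (y) and 5 mm wide (x), the mouth flared by 2.5 mm on every side. Two sprung sticky pins, 16 and 21 mm down, resist the key with some 5 to 20 N; small twists to and fro help.
- plug (a joint): turning core of the lock: 0 at rest, grows clockwise seen from above to its stop at 1.45 rad. A spring returns it (0.015 N m at rest, 0.06 at the stop). The key has 0.1 rad of play, so it turns up to 0.15 rad farther than the core. The lock's fixed face stands in the way of turning until the key's collar sits on it (within 2 mm).
- key_cap (a point): the red key, upright, blade down, in one slot of the stand (the yellow key in the other: either may be in either). Point in its red cap, 27 mm above the collar's underside. Cap: 9 mm thick (this frame's x), 28 mm wide (y), from 6 to 42 mm above the collar's underside. z up. Same either way round; about 35 g.
- key_shoulder (a point): point on the key's axis at the underside of its collar (18 mm across, 6 mm tall); fully home it lies at the keyway point. Axes as key_cap. Below it: a 4 mm round neck, then, from 8 mm down, a flat blade 4 mm thick (x), 11 mm wide (y), tapered at the tip, 29 mm down.
- spare_cap (a point): the yellow key, same shape as the red one, same point; it is to be left in the stand
- stand: fixed wooden key stand, 56 x 130 x 55 mm (x, y, z), origin at the centre of its underside; the two slots lie on its y axis 32 mm either side of the centre; the keys' collars rest on its top, 55 mm above the bench, and the keys' frames are parallel to the stand's
- portafilter: coffee machine filter holder, steel with a black handle, 225 mm long, 52 mm tall; origin under the centre of its basket (74 mm across), handle along its -x; leave alone
- tamper: dark steel coffee tamper, 58 mm across, 89 mm tall, origin under its centre; leave alone
- jug: steel milk jug, 86 mm across, 105 mm tall, origin under its centre; leave alone

How it is judged:
On the way, in this order (a step that is already met when the one before it is completed fails the run):
1. the latch is turned over the cover's rim (value of joint latch above 1.35 rad and value of joint cover below 0.03 rad), for 0.2 s.
2. the red key is fully home in the lock (horizontal distance between key_shoulder and keyway below 0.003 m and z of key_shoulder in the frame of keyway below 0.0025 m), for 0.1 s.
3. the key is turned to its stop (value of joint plug above 1.2 rad), for 0.2 s.
At the end, for the whole second after the job is handed in: the latch is turned at least 1.35 rad with the cover shut; the red key's collar is within 2.5 mm of the lock's face and 3 mm of its centre; the lock is turned at least 1.2 rad (stop at 1.45) and is at rest, and the fingers still grip the key (all of step 1 and all of step 2 and value of joint plug above 1.2 rad and velocity of joint plug between -0.1 and 0.1 rad/s and angle between key_shoulder's own z axis and vertical below 0.15 rad and contact force between the fingers and key above 1 N); the arm keeps its last pose, push and grip.
It fails at once if the yellow key is disturbed (distance of spare_cap from where it was at the start of the episode above 0.015 m).
It fails at once if the cover is lifted (value of joint cover above 0.15 rad).
It fails at once if the filter holder, tamper or jug is pushed away (distance of any of portafilter, tamper, jug from where it was at the start of the episode above 0.03 m).
It fails at once if the lock is turned while the key is not fully home (value of joint plug above 0.6 rad and z of key_shoulder in the frame of keyway above 0.004 m).
It also fails if it takes over 64 s, if anything falls off the work surface, if the arm or the gripper's body presses on something with over 40 N, if the wrist force passes 120 N, or if a joint passes its speed limit or range.

ROBOT

A 7-joint arm with a two-finger parallel gripper is mounted at the origin on the work surface. World frame = base frame: x ahead of the robot, y to its left, z up, the work surface at z = 0. Lengths are in m, angles in rad, forces in N, time in s.
With the tool pointing down it reaches from about 0.425 to 0.825 m from the base axis. Payload 3.6 kg.
Tool frame: the origin (TCP) lies where the fingers leave the gripper's body, on its centre line; the fingertips stand 73 mm ahead of it and the grasp point (between the pads) lies 54 mm ahead of it; x points along the fingers, y is the direction in which the jaws open and shut, and the axes are right-handed (so a half turn about x gives the same grasp; the last joint's range is limited). The gripper opens to 85 mm and grips with 20 to 120 N. Pads are 22 mm wide; open, the fingers measure 114 mm over their backs; the gripper's body (76 mm by 85 mm) begins 54 mm behind the grasp point. The pads swing forward as they close: fully open they stand 13 mm farther back than shut.
Start: joints at [1.143, 0.615, -0.013, 1.423, 0.008, 1.103, -0.04], TCP at [0.254, -0.598, 0.304] pointing down, gripper open.
Joint ranges: [-3.12, 3.12], [-0.3, 2.06], [-1.34, 1.32], [0.26, 2.42], [-1.36, 4.5], [0.01, 1.98], [-2.84, 2.84]. Speed limits (rad/s): [2.79, 2.79, 3.14, 3.14, 3.14, 3.14, 3.14].

INTERFACE

Orientations are given as a unit quaternion [x, y, z, w].
In Python, from station import arm, snapshot, camera_info, ticket gives the robot as it stands. Calls block until the motion is done:
- arm.movep(position, orientation): joint-space move of the TCP to a pose.
- arm.line_to(position, velocity=0.15, ori=None): straight line of the TCP; ori=None keeps the orientation; velocity is the mean speed in m/s.
- arm.move_j(angles): joint-space move.
- arm.move_gripper(opening, effort=None): opening from 0.0 (shut) to 1.0 (fully open); effort is the grip in N (None keeps the last); returns when the fingers have stopped.
- arm.pause(seconds).
- arm.ik(position, orientation): joint angles nearest the present ones, or None.
- snapshot(name): name is "scene" or "side" or "wrist"; returns the picture (384x512x3 uint8, blue, green, red); there is no depth.
- camera_info(name): a dict with "fx", "fy", "cx", "cy" (pixels), "dist_coeffs" ([k1, k2, p1, p2, k3] as OpenCV has them; the pictures are not rectified), "R" (3x3) and "t" (3): a world point X has camera coordinates R X + t; the wrist camera has in their place "T_tool_cam" (4x4, takes a point from camera to tool coordinates, whose origin is the TCP and whose axes are the tool frame's). Camera axes: x right, y down, z forward; pixel columns grow to the right and rows downward; lengths in m; the calibration is good to about 2 mm. A picture is of the moment at which its call begins: read the wrist's pose just before it. camera_info takes no time and is no camera call.
A pose or a line that the arm cannot do raises arm.MotionError and nothing moves.
- ticket.finish_job(): hands the job in, once; it reports no verdict.
Readings, each from a call of its own:
- arm.read_time(): time.
- arm.read_joint_positions(): joint angles.
- arm.read_dq(): joint speeds.
- arm.read_effort(): joint torques, N m.
- arm.read_tool_pos(): TCP position.
- arm.read_eef_rot(): TCP orientation.
- arm.read_ft_force(): force on the tool from outside, world axes, zero at the start.
- arm.read_wrist_torque(): the same for the moment, N m.
- arm.read_opening(): opening from 0.0 (shut) to 1.0 (fully open).
Only numpy, scipy, OpenCV 4.12 (cv2) and the standard library are available. Lean on these libraries where they do the work, as an engineer would, in place of code of your own. Each camera call takes 0.05 s, during which the arm holds its last target.

## Working session

There is one attempt and no reset: what is moved stays moved. The work goes in short steps, each a Python script; the robot and the scene stay as the last script left them, time stands still between calls to the robot, and variables do not carry over. Pictures are saved under pics/ and viewed, and the job is handed in when it is done.

```bash
ls; mkdir -p pics
python3 - <<'E'
from station import arm, snapshot, camera_info
import cv2
print(arm.read_time(),arm.read_tool_pos(),arm.read_eef_rot(),arm.read_opening())
for n in ["scene","side","wrist"]:
    cv2.imwrite(f"pics/{n}0.png",snapshot(n)); 
    ci=camera_info(n); print(n,{k:(v.tolist() if hasattr(v,'tolist') else v) for k,v in ci.items()})
print(arm.read_time())
E
```

```text
pics
0.0 [ 0.25338793 -0.59793329  0.30272923] [-0.69275668 -0.14168724  0.69314328 -0.13987606] 1.0000223065983305
scene {'fx': 439.99988339967655, 'fy': 439.99988339967655, 'cx': 255.92736770618217, 'cy': 197.61352402821367, 'dist_coeffs': [0.018838360544610612, 0.0, 0.0, 0.0, 0.0], 'R': [[0.5281940602260585, 0.8489387571723385, -0.01772064650615451], [0.5580575304319909, -0.36279116484617024, -0.7462937514395428], [-0.6399865838203626, 0.38429878646730625, -0.6653808046898386]], 't': [-0.3147400449231882, -0.22482183142627335, 1.5856845722624233]}
side {'fx': 418.0401197903736, 'fy': 418.0401197903736, 'cx': 260.8779477467448, 'cy': 196.98537056972205, 'dist_coeffs': [-0.07087223565754251, 0.0, 0.0, 0.0, 0.0], 'R': [[-0.8661933278696957, -0.49969360195244905, 0.003927202797088076], [-0.34033110260350097, 0.5841555683194812, -0.7368425968970779], [0.36590143393365837, -0.6395846903805088, -0.6760529302326569]], 't': [0.5194989576023648, 0.27467558147543625, 1.1141220838511383]}
wrist {'fx': 312.9214032637113, 'fy': 312.9214032637113, 'cx': 253.24701495403278, 'cy': 188.59857345121654, 'dist_coeffs': [-0.025117207547925496, 0.0, 0.0, 0.0, 0.0], 'T_tool_cam': [[0.0008140230381196776, -0.2732790838549665, 0.9619344466718514, -0.06916905788071526], [0.9999993388848656, -0.0005587852601905066, -0.001004982020633264, -0.00123162856840342], [0.0008121553559590621, 0.9619346288009494, 0.2732784483219535, -0.06816210315860086], [0.0, 0.0, 0.0, 1.0]]}
0.15
```

View pics/scene0.png

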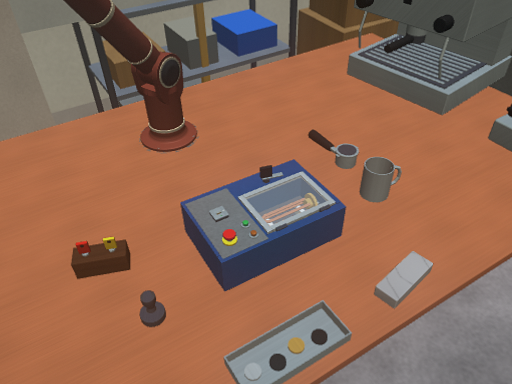

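View pics/side0.png

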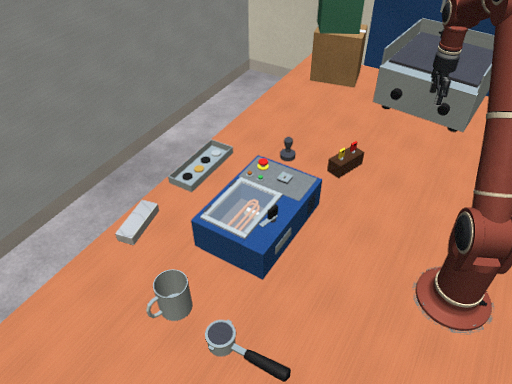

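View pics/wrist0.png

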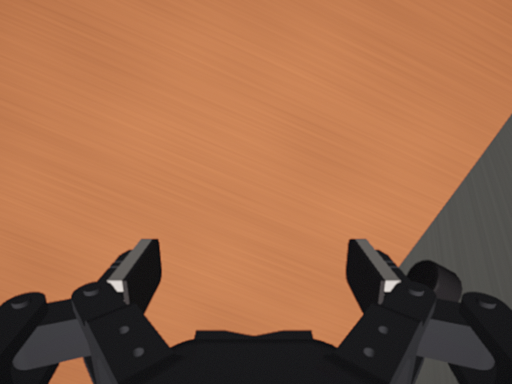

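The scene shows the station in the middle, the latch at about (266,172), the lock at (219,213), the stand at (100,258) and the red key at (83,247). In the side view the latch is at (272,213), the lock at (285,178) and the red key at (353,146). I'll zoom in to get finer pixel positions.

```bash
cat > h.py <<'E'
import numpy as np, cv2
from scipy.spatial.transform import Rotation as Rn
from station import arm, snapshot, camera_info
def cam(n, tp=None, q=None):
    c=camera_info(n); K=np.array([[c['fx'],0,c['cx']],[0,c['fy'],c['cy']],[0,0,1]]); d=np.array(c['dist_coeffs'])
    if n=='wrist':
        T=np.eye(4); T[:3,:3]=Rn.from_quat(q).as_matrix(); T[:3,3]=tp
        W=T@np.array(c['T_tool_cam']); M=np.linalg.inv(W); R,t=M[:3,:3],M[:3,3]
    else: R,t=np.array(c['R']),np.array(c['t'])
    return K,d,R,t
def ray(C,uv):
    K,d,R,t=C
    p=cv2.undistortPoints(np.array([[uv]],float),K,d)[0,0]
    v=R.T@np.array([p[0],p[1],1]); return -R.T@t, v/np.linalg.norm(v)
def onz(C,uv,z):
    o,v=ray(C,uv); return o+v*(z-o[2])/v[2]
def tri(C1,u1,C2,u2):
    o1,a=ray(C1,u1);o2,b=ray(C2,u2)
    s=np.linalg.lstsq(np.stack([a,-b],1),o2-o1,rcond=None)[0]
    p,q=o1+s[0]*a,o2+s[1]*b; return (p+q)/2,np.linalg.norm(p-q)
def proj(C,X):
    K,d,R,t=C
    return cv2.projectPoints(np.atleast_2d(np.array(X,float)),cv2.Rodrigues(R)[0],t,K,d)[0][:,0]
E
python3 - <<'E'
import cv2
a=cv2.imread('pics/scene0.png');b=cv2.imread('pics/side0.png')
def z(i,x,y,w,h,s,n): cv2.imwrite(n,cv2.resize(i[y:y+h,x:x+w],None,fx=s,fy=s,interpolation=cv2.INTER_CUBIC))
z(a,175,155,175,130,4.5,'pics/zs1.png')
z(b,185,140,190,140,4,'pics/zd1.png')
z(a,60,225,100,60,7,'pics/zs2.png')
E
```

```text
(no output)
```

View pics/zs1.png

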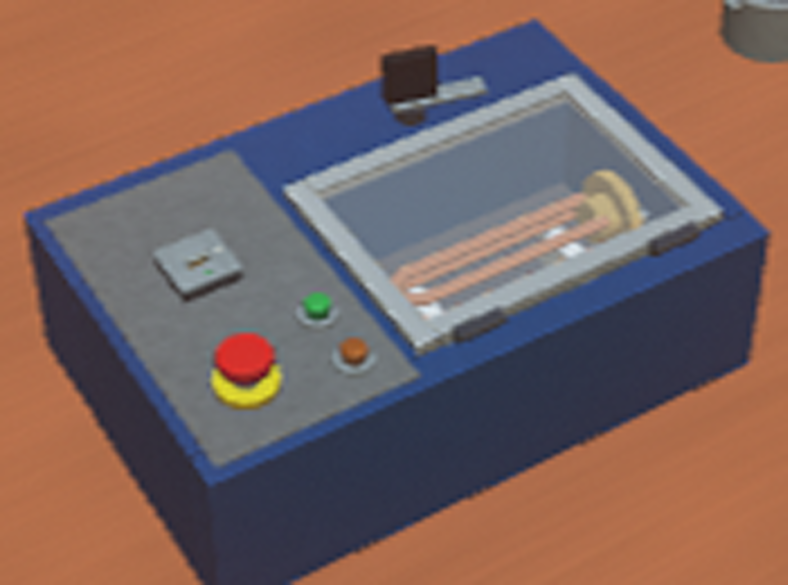

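View pics/zd1.png

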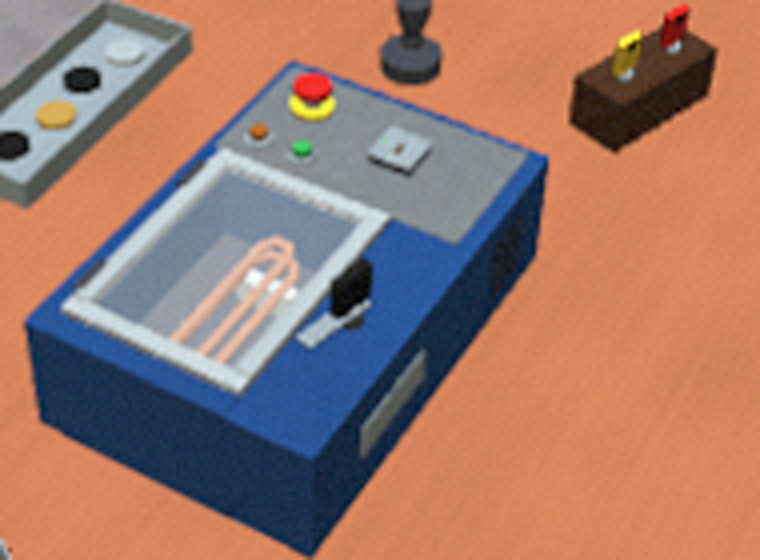

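View pics/zs2.png

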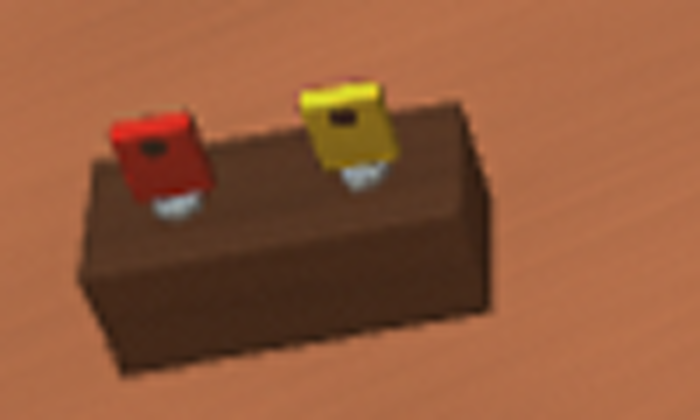

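Run:
```python
from h import *
S=cam('scene');D=cam('side'); np.set_printoptions(precision=4,suppress=True)
zs=lambda x,y:(175+x/4.5-.4,155+y/4.5-.4)
zd=lambda x,y:(185+x/4-.4,140+y/4-.4)
z2=lambda x,y:(60+x/7-.4,225+y/7-.4)
cs={'FR':((28,213),(545,157)),'FL':((537,20),(313,460)),'BL':((768,234),(27,325)),'BR':((210,480),(295,62))}
P={}
for k,(a,b) in cs.items():
    p1,p2=onz(S,zs(*a),.11),onz(D,zd(*b),.11); P[k]=(p1+p2)/2; print(k,p1,p2,tri(S,zs(*a),D,zd(*b)))
c=sum(P.values())/4
x=(P['BL']+P['BR']-P['FL']-P['FR']);y=(P['FL']+P['BL']-P['FR']-P['BR'])
print('centre',c,np.linalg.norm(x)/2,np.linalg.norm(y)/2,np.degrees(np.arctan2(x[1],x[0])),np.degrees(np.arctan2(y[1],y[0]))-90)
print('lock',tri(S,zs(197,262),D,zd(398,148)),onz(S,zs(197,262),.122),onz(D,zd(398,148),.122))
# red cap top centre
print('redtop',onz(S,z2(150,125),.097))
print('yeltop',onz(S,z2(340,98),.097))
print('redtop',onz(D,zd(677,11),.097),'yel',onz(D,zd(630,37),.097))
print('wing top',onz(S,zs(410,52),.158),onz(D,zd(353,266),.158))
# red top edge ends direction
print(onz(S,z2(112,130),.097),onz(S,z2(187,120),.097))
for k,a in {'stA':(97,160),'stB':(460,103),'stC':(490,200),'stD':(82,275)}.items(): print(k,onz(S,z2(*a),.055))
```

```text
FR [ 0.4715 -0.1519  0.11  ] [ 0.4717 -0.1542  0.11  ] (array([ 0.4717, -0.1525,  0.1108]), np.float64(0.0012732542056986265))
FL [0.4812 0.2041 0.11  ] [0.4773 0.2029 0.11  ] (array([0.4787, 0.2038, 0.1092]), np.float64(0.0036257695312647688))
BL [0.7184 0.1956 0.11  ] [0.7118 0.1981 0.11  ] (array([0.715, 0.197, 0.107]), np.float64(0.003095952614664561))
BR [ 0.7058 -0.1588  0.11  ] [ 0.7035 -0.162   0.11  ] (array([ 0.7042, -0.1599,  0.1102]), np.float64(0.0036901022055695807))
centre [0.5926 0.0217 0.11  ] 0.23453420519967877 0.3570276313034171 -1.7122829958743087 -1.451888416285783
lock (array([ 0.5713, -0.0936,  0.1206]), np.float64(0.0009174156949255871)) [ 0.5731 -0.094   0.122 ] [ 0.5703 -0.0926  0.122 ]
redtop [ 0.4594 -0.4119  0.097 ]
yeltop [ 0.4827 -0.3525  0.097 ]
redtop [ 0.4572 -0.4144  0.097 ] yel [ 0.4788 -0.356   0.097 ]
wing top [0.517  0.0833 0.158 ] [0.5194 0.0746 0.158 ]
[ 0.4546 -0.4236  0.097 ] [ 0.464  -0.4005  0.097 ]
stA [ 0.4208 -0.4321  0.055 ]
stB [ 0.4651 -0.3124  0.055 ]
stC [ 0.5163 -0.3193  0.055 ]
stD [ 0.4722 -0.4506  0.055 ]
```

```bash
cat >> h.py <<'E'
def qd(a):
    "tool down, jaw axis at world angle a (rad)"
    y=np.array([np.cos(a),np.sin(a),0]);x=np.array([0,0,-1.]);
    return Rn.from_matrix(np.stack([x,y,np.cross(x,y)],1)).as_quat()
def ang(): 
    y=Rn.from_quat(arm.read_eef_rot()).as_matrix()[:,1]; return np.arctan2(y[1],y[0])
E
python3 - <<'E'
from h import *
np.set_printoptions(precision=2,suppress=True)
print(np.degrees(ang()))
R=Rn.from_quat(arm.read_eef_rot()).as_matrix(); print(R)
for nm,p in {'latch':[.518,.079,.201],'latchhi':[.518,.079,.33],'lock':[.571,-.093,.203],'key':[.459,-.413,.14],'keyhi':[.459,-.413,.28]}.items():
    for d in range(-180,180,30):
        j=arm.ik(p,qd(np.radians(d))); print(nm,d,None if j is None else np.array(j))
E
```

```text
-67.03309459659799
[[-0.    0.39 -0.92]
 [ 0.   -0.92 -0.39]
 [-1.   -0.    0.  ]]
latch -180 [ 0.47  0.83 -1.15  1.89  0.89  1.05  2.08]
latch -150 [-0.35  0.56  0.24  1.91 -0.2   0.69 -2.61]
latch -120 [-0.24  0.55  0.07  1.91 -0.06  0.68 -2.23]
latch -90 [-0.16  0.55 -0.05  1.91  0.05  0.68 -1.81]
latch -60 [-0.08  0.56 -0.17  1.9   0.14  0.69 -1.38]
latch -30 [-0.01  0.57 -0.28  1.9   0.23  0.7  -0.94]
latch 0 [ 0.07  0.58 -0.39  1.9   0.32  0.72 -0.51]
latch 30 [ 0.14  0.6  -0.5   1.9   0.41  0.75 -0.08]
latch 60 [ 0.21  0.62 -0.62  1.89  0.5   0.78  0.36]
latch 90 [ 0.27  0.65 -0.72  1.89  0.58  0.82  0.8 ]
latch 120 [ 0.47  0.83 -1.15  1.89  0.89  1.05  1.03]
latch 150 [ 0.47  0.83 -1.15  1.89  0.89  1.05  1.56]
latchhi -180 [ 0.5   0.62 -1.15  1.73  0.6   1.2   2.33]
latchhi -150 [-0.22  0.39  0.04  1.75 -0.02  1.   -2.79]
latchhi -120 [-0.1   0.4  -0.14  1.75  0.06  1.   -2.35]
latchhi -90 [-0.01  0.4  -0.26  1.74  0.12  1.01 -1.89]
latchhi -60 [ 0.05  0.41 -0.35  1.74  0.16  1.02 -1.4 ]
latchhi -30 [ 0.1   0.42 -0.42  1.74  0.2   1.02 -0.92]
latchhi 0 [ 0.15  0.43 -0.5   1.
[... 1500 characters left out ...]
4]
key 150 [ 0.36  0.83  0.58  1.7  -0.6   0.8  -2.44]
keyhi -180 [ 0.4   0.63  0.5   1.57 -0.34  1.03 -2.14]
keyhi -150 [ 0.48  0.61  0.36  1.56 -0.24  1.02 -1.71]
keyhi -120 [ 0.57  0.59  0.22  1.56 -0.14  1.   -1.27]
keyhi -90 [ 0.65  0.59  0.08  1.56 -0.05  1.   -0.83]
keyhi -60 [ 0.73  0.59 -0.05  1.56  0.03  1.   -0.38]
keyhi -30 [ 0.81  0.59 -0.18  1.55  0.12  1.01  0.07]
keyhi 0 [ 0.89  0.6  -0.31  1.55  0.21  1.02  0.51]
keyhi 30 [ 0.97  0.62 -0.46  1.55  0.3   1.04  0.96]
keyhi 60 [ 1.04  0.65 -0.59  1.54  0.39  1.07  1.4 ]
keyhi 90 [ 1.11  0.68 -0.73  1.54  0.49  1.11  1.84]
keyhi 120 [ 1.28  0.84 -1.15  1.54  0.78  1.29  2.12]
keyhi 150 [ 0.33  0.66  0.65  1.57 -0.43  1.06 -2.58]
```

```bash
cat >> h.py <<'E'
def wsnap(name):
    tp,q=arm.read_tool_pos(),arm.read_eef_rot(); im=snapshot('wrist'); cv2.imwrite(f'pics/{name}.png',im); np.savez(f'pics/{name}.npz',tp=tp,q=q); return im
def wcam(name):
    z=np.load(f'pics/{name}.npz'); return cam('wrist',z['tp'],z['q'])
E
python3 - <<'E'
from h import *
t=arm.read_time()
arm.movep([.459,-.413,.29],qd(np.radians(-21))); arm.pause(.2); wsnap('wkey'); print(arm.read_time()-t, arm.read_tool_pos())
t=arm.read_time()
arm.movep([.56,-.093,.33],qd(0)); arm.pause(.2); wsnap('wlock'); print(arm.read_time()-t, arm.read_tool_pos())
t=arm.read_time()
arm.movep([.518,.079,.33],qd(0)); arm.pause(.2); wsnap('wlatch'); print(arm.read_time()-t, arm.read_tool_pos(),arm.read_time())
E
```

```text
1.3250000000000002 [ 0.45783257 -0.41449161  0.28996343]
1.525 [ 0.55985253 -0.09435482  0.32973632]
0.9916999999999998 [0.51857017 0.07714433 0.32976722] 3.9917
```

View pics/wkey.png

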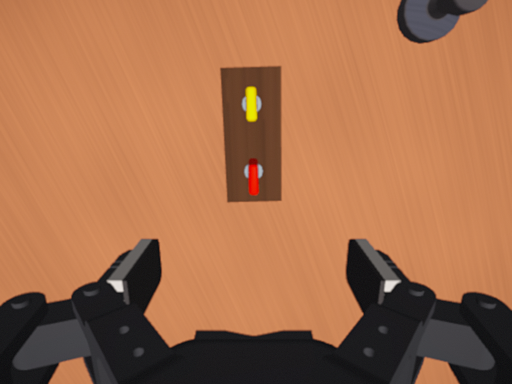

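View pics/wlock.png

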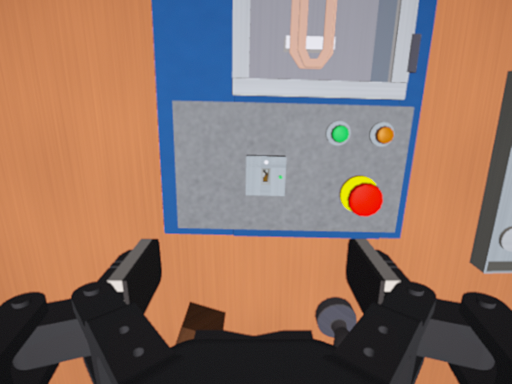

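View pics/wlatch.png

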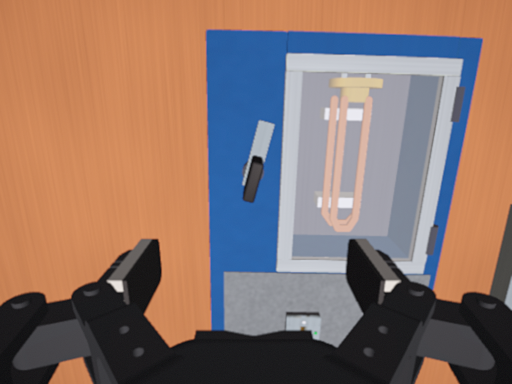

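Key view: red cap at about (253,178), yellow at (251,104). Lock view: face centre at about (266,175). Latch view: wing at about (254,180), with the nose pointing up and to the right, so it is already turned a little clockwise. Next I'll measure these finely.

Run:
```python
from h import *
np.set_printoptions(precision=4,suppress=True)
def z(n,x,y,w,h,s): cv2.imwrite(f'pics/z_{n}.png',cv2.resize(cv2.imread(f'pics/{n}.png')[y:y+h,x:x+w],None,fx=s,fy=s,interpolation=cv2.INTER_CUBIC))
z('wkey',215,60,75,150,4);z('wlock',236,145,60,60,8);z('wlatch',225,110,70,105,5)
for n,lo,hi in [('wkey',None,None)]:
    im=cv2.imread('pics/wkey.png');C=wcam('wkey')
    hsv=cv2.cvtColor(im,cv2.COLOR_BGR2HSV)
    for col,m in {'red':(((hsv[...,0]<4)|(hsv[...,0]>176))&(hsv[...,1]>200)&(hsv[...,2]>190)),'yel':((hsv[...,0]>22)&(hsv[...,0]<35)&(hsv[...,1]>180)&(hsv[...,2]>190))}.items():
        m=m.astype(np.uint8); m[235:]=0; nl,l,st,ce=cv2.connectedComponentsWithStats(m); k=1+np.argmax(st[1:,4])
        pts=np.argwhere(l==k)[:,::-1]; r=cv2.minAreaRect(pts.astype(np.float32)); print(col,st[k],ce[k],r)
        print(onz(C,ce[k],.097))
im=cv2.imread('pics/wlock.png');C=wcam('wlock')
```

```text
red [249 165   9  30 168] [252.4702 179.9286] ((253.0, 179.5), (29.0, 8.0), 90.0)
[ 0.4565 -0.411   0.097 ]
yel [246  87  11  34 319] [250.9843 103.489 ] ((250.9132080078125, 103.50376892089844), (33.22947692871094, 9.512751579284668), 87.51044464111328)
[ 0.4785 -0.3511  0.097 ]
```

View pics/z_wkey.png

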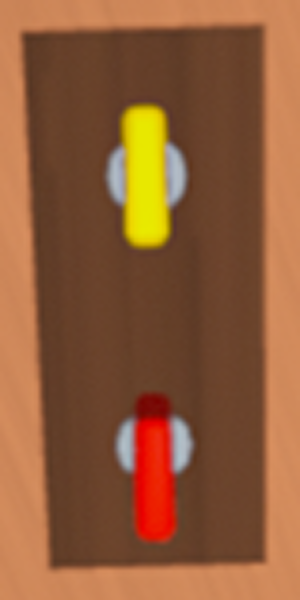

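View pics/z_wlock.png

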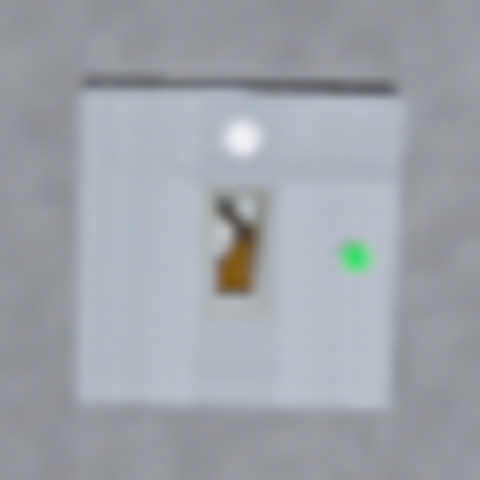

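View pics/z_wlatch.png

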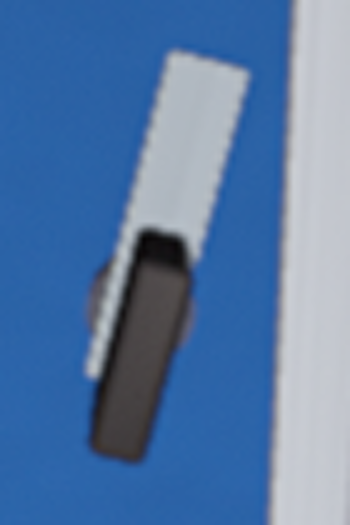

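Run:
```python
from h import *
np.set_printoptions(precision=4,suppress=True)
def f(n,x0,y0,s): 
    C=wcam(n); o=(0.5-0.5*s)/s  # resize centre convention
    return lambda x,y,z: onz(C,(x0+(x+.5)/s-.5,y0+(y+.5)/s-.5),z)
yaw=lambda v:np.degrees(np.arctan2(v[1],v[0]))
k=f('wkey',215,60,4)
print('stand L',yaw(k(24,35,.055)-k(50,565,.055))-90,'R',yaw(k(264,28,.055)-k(266,560,.055))-90)
cn=[k(24,33,.055),k(264,27,.055),k(266,560,.055),k(50,566,.055)]; print('stand c',sum(cn)/4, np.linalg.norm(cn[0]-cn[1]),np.linalg.norm(cn[1]-cn[2]))
print('red',k(155.5,480,.097), 'ends',k(154,418,.097),k(156,540,.097),'yel',k(146,176,.097))
print('collar red',k(154,447,.061),'yel',k(147,176,.061))
l=f('wlock',236,145,8)
cn=[l(80,88,.122),l(398,92,.122),l(391,407,.122),l(77,403,.122)]
print('lock face',sum(cn)/4,[np.linalg.norm(cn[i]-cn[(i+1)%4]) for i in range(4)],[yaw(cn[1]-cn[0]),yaw(cn[2]-cn[3]),yaw(cn[0]-cn[3])-90,yaw(cn[1]-cn[2])-90])
print('slot',l(239.5,252,.122))
w=f('wlatch',225,110,5)
print('wing',w(140,362,.158),'dir',yaw(w(132,262,.158)-w(90,450,.158))-90,yaw(w(190,272,.158)-w(145,462,.158))-90)
print('bar dir',yaw(w(172,52,.124)-w(90,378,.124))-90,yaw(w(250,72,.124)-w(200,260,.124))-90,'nose tip',w(211,62,.124))
# rim left edge
print('rim',w(290,0,.119),w(270,520,.119),yaw(w(290,0,.119)-w(270,520,.119))-90)
```

```text
stand L -19.86829134666705 R -19.71983382643309
stand c [ 0.4678 -0.3814  0.055 ] 0.054802275317250626 0.12767185010442672
red [ 0.4574 -0.411   0.097 ] ends [ 0.462  -0.3982  0.097 ] [ 0.4526 -0.4237  0.097 ] yel [ 0.4786 -0.3512  0.097 ]
collar red [ 0.4567 -0.4117  0.061 ] yel [ 0.4784 -0.3516  0.061 ]
lock face [ 0.5688 -0.0913  0.122 ] [np.float64(0.03551372361613504), np.float64(0.036791839739200076), np.float64(0.036316100951082925), np.float64(0.03676222488369805)] [np.float64(-0.9249161149508258), np.float64(-0.9627110685131565), np.float64(-1.1457717572454271), np.float64(0.10398845530957601)]
slot [ 0.5692 -0.0915  0.122 ]
wing [0.5166 0.0838 0.158 ] dir -12.801072225914623 -12.950261134948079
bar dir -14.41623831142158 -14.442926280263421 nose tip [0.529  0.1283 0.124 ]
rim [0.5428 0.1385 0.119 ] [0.541  0.0425 0.119 ] -1.1073793453845866
```

```bash
cat >> h.py <<'E'
def goto(p,a,v=.15,tries=2,tol=.0005):
    "line move, correcting the steady offset between command and reading"
    p=np.array(p,float); c=p.copy()
    arm.line_to(c,velocity=v,ori=qd(a))
    for i in range(tries):
        arm.pause(.15); e=p-np.array(arm.read_tool_pos())
        if np.linalg.norm(e)<tol: break
        c=c+e; arm.line_to(c,velocity=.05,ori=qd(a))
    arm.pause(.1)
    return c-p
E
python3 - <<'E'
from h import *
np.set_printoptions(precision=4,suppress=True)
a=np.radians(-13.3)
arm.move_gripper(.6)
o=goto([.517,.083,.25],a); print('off',o,arm.read_tool_pos(),np.degrees(ang()))
o=goto([.517,.083,.203],a,.08,1); print('off',o,arm.read_tool_pos(),arm.read_time(), arm.read_ft_force())
wsnap('wl2')
arm.move_gripper(0.0,30); arm.pause(.2)
print(arm.read_opening(),arm.read_tool_pos(),np.degrees(ang()),arm.read_ft_force(),arm.read_time())
cv2.imwrite('pics/s2.png',snapshot('side')[150:300,180:380].repeat(4,0).repeat(4,1)); wsnap('wl3')
E
```

```text
off [-0.      0.     -0.0001] [0.517  0.083  0.2499] -13.303517696994225
off [-0.0004 -0.0001 -0.0006] [0.5167 0.0829 0.2025] 7.2417 [0.1465 0.4711 0.1611]
0.11135301316728773 [0.5179 0.0827 0.2027] -13.31472402437045 [ 5.4432 -1.3705 -1.7791] 7.9333
```

View pics/s2.png

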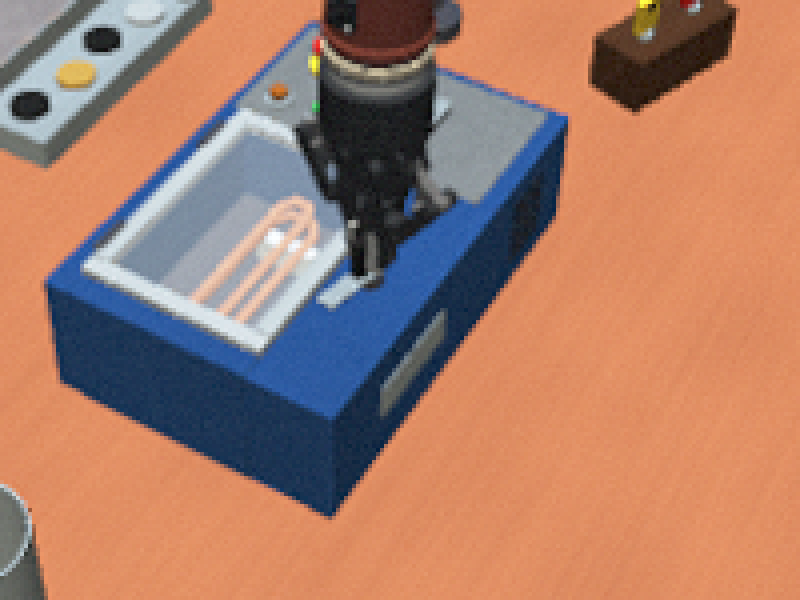

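View pics/wl3.png

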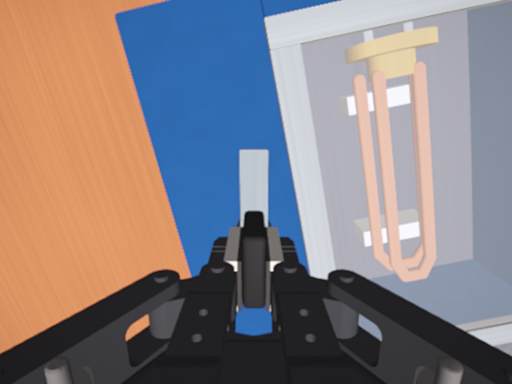

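Both pads are on the wing, at a 9.5 mm opening. I'll turn the latch in small steps.

Run:
```python
from h import *
np.set_printoptions(precision=4,suppress=True)
p=[.5185,.0827,.203]
for d in [-22,-34,-46,-58,-70,-80,-87,-91]:
    t=arm.read_time(); arm.movep(p,qd(np.radians(d)))
    print(d,round(arm.read_time()-t,2),np.degrees(ang()),arm.read_tool_pos(),arm.read_ft_force(),arm.read_wrist_torque()[2],arm.read_opening())
arm.pause(.3); print(np.degrees(ang()),arm.read_ft_force(),arm.read_wrist_torque(),arm.read_time())
wsnap('wl4')
```

```text
-22 0.25 -21.818928192589112 [0.5183 0.0827 0.2027] [ 2.3497 -0.3012 -4.0025] 0.008814727202058253 0.10914438576502376
-34 0.27 -33.66565678767165 [0.5184 0.0827 0.2027] [ 2.8281 -0.6074 -5.783 ] -0.11067133004123983 0.11306755379401268
-46 0.28 -45.599083462413965 [0.5185 0.0826 0.2027] [ 4.8513  0.2869 -7.1874] -0.03555399999819232 0.11394848293374338
-58 0.28 -57.62159598183604 [0.5185 0.0826 0.2027] [ 4.0557 -1.6796 -8.2863] -0.0494014737999219 0.1076796327346292
-70 0.28 -69.69205571047547 [0.5186 0.0825 0.2027] [ 6.2431 -2.2243 -8.1312] -0.05111499620490974 0.1099565022261974
-80 0.26 -79.70476912548287 [0.5187 0.0824 0.2027] [ 5.6552 -2.1761 -8.1915] -0.0760561093125813 0.10791540240034816
-87 0.25 -86.70641409085172 [0.5187 0.0823 0.2027] [ 4.1537 -2.7591 -7.8713] -0.053770910693823726 0.10808891678072434
-91 0.25 -90.69906367350717 [0.5187 0.0823 0.2027] [ 5.1286 -1.9627 -7.7959] -0.06443282471924894 0.11380494887438983
-90.69410818447409 [ 5.2559 -2.0815 -8.0922] [-0.338  -1.112  -0.0377] 10.4417
```

View pics/wl4.png

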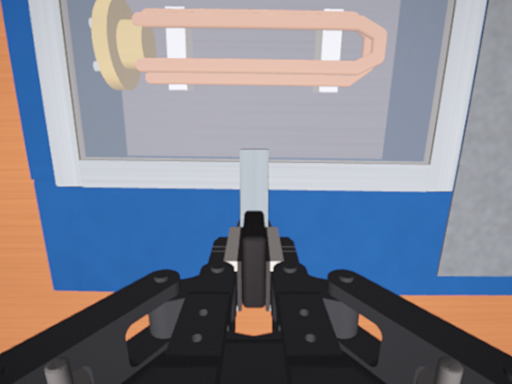

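The latch nose lies straight across the rim and the cover is shut. Next I'll release it and fetch the red key.

Run:
```python
from h import *
np.set_printoptions(precision=4,suppress=True)
arm.move_gripper(.55,80); arm.line_to([.5187,.0823,.26],velocity=.15)
wsnap('wl5')
a=np.radians(-19.8)
arm.movep([.4570,-.4113,.24],qd(a))
print(arm.read_time())
o=goto([.4570,-.4113,.20],a,.15,2); print('off',o,arm.read_tool_pos(),np.degrees(ang())); wsnap('wk2')
o=goto([.4570,-.4113,.138],a,.1,1); print('off',o,arm.read_tool_pos(),np.degrees(ang()),arm.read_ft_force(),arm.read_time())
wsnap('wk3')
```

```text
13.3333
off [-0.      0.0001 -0.0002] [ 0.457  -0.4112  0.1998] -19.799915854320325
off [-0.0004  0.0003 -0.0009] [ 0.4566 -0.411   0.1372] -19.80034998189271 [-0.3913  0.3506 -0.2186] 15.9667
```

View pics/wl5.png

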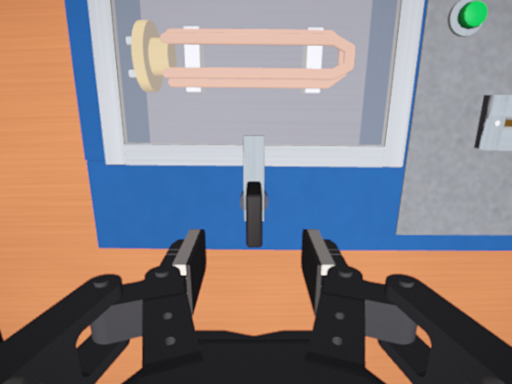

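View pics/wk3.png

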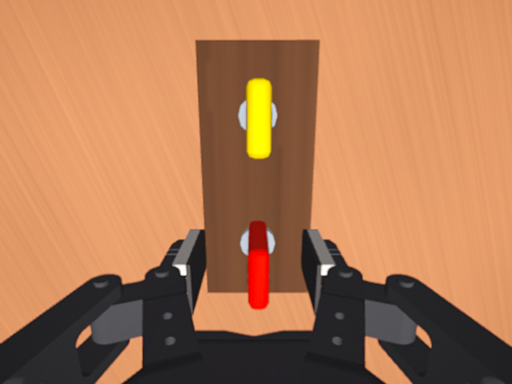

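Latch view: the nose is over the rim at (253,150), perpendicular to it. Key view: the red cap sits between the pads, at column 258 against a pad centre of about 254. I'll close on it and check where it settles.

Run:
```python
from h import *
np.set_printoptions(precision=4,suppress=True)
for n in ['wk2','wk3']:
    im=cv2.imread(f'pics/{n}.png');C=wcam(n); hsv=cv2.cvtColor(im,cv2.COLOR_BGR2HSV)
    m=(((hsv[...,0]<4)|(hsv[...,0]>176))&(hsv[...,1]>200)&(hsv[...,2]>190)).astype(np.uint8)
    nl,l,st,ce=cv2.connectedComponentsWithStats(m); k=1+np.argmax(st[1:,4]); print(n,st[k],ce[k],onz(C,ce[k],.097))
p0=np.array(arm.read_tool_pos())
arm.move_gripper(0.0,80); arm.pause(.3)
p1=np.array(arm.read_tool_pos()); a=ang()
d=p1-p0; y=np.array([np.cos(a),np.sin(a),0]); z=np.array([np.sin(a),-np.cos(a),0])
print('shift y,z',d@y,d@z,d[2],arm.read_opening(),arm.read_ft_force(),np.degrees(a),arm.read_time())
wsnap('wk4')
```

```text
wk2 [249 201  14  41 431] [255.4988 222.5128] [ 0.4566 -0.4112  0.097 ]
wk3 [ 248  250   21   58 1102] [258.2205 277.9601] [ 0.4574 -0.4096  0.097 ]
shift y,z 0.00048529612265077 -0.00011976742053701211 8.517112599967791e-05 0.09202711440534339 [ 3.1152 -0.2994  0.0734] -19.793368383970407 16.75
```

View pics/wk4.png

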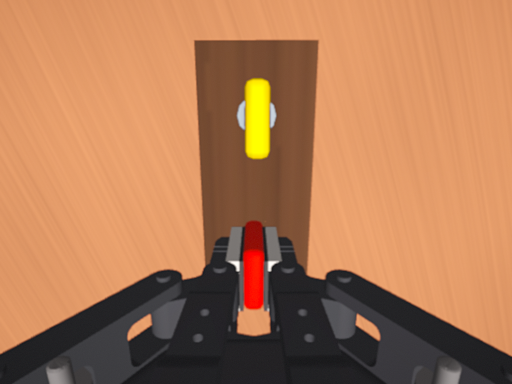

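Run:
```python
from h import *
np.set_printoptions(precision=4,suppress=True)
n='wk4'
im=cv2.imread(f'pics/{n}.png');C=wcam(n); hsv=cv2.cvtColor(im,cv2.COLOR_BGR2HSV)
m=(((hsv[...,0]<4)|(hsv[...,0]>176))&(hsv[...,1]>200)&(hsv[...,2]>190)).astype(np.uint8)
nl,l,st,ce=cv2.connectedComponentsWithStats(m); k=1+np.argmax(st[1:,4]); 
ys,xs=np.where(l==k); r=cv2.minAreaRect(np.stack([xs,ys],1).astype(np.float32)); print(st[k],ce[k],r)
z=np.load('pics/wk4.npz'); R=Rn.from_quat(z['q']).as_matrix()
for c in (ce[k],r[0]): print('key in tool', R.T@(onz(C,c,.097)-z['tp']))
# lift
p=np.array(arm.read_tool_pos()); a=np.radians(-19.8); print(arm.read_time())
arm.line_to(p+[0,0,.05],velocity=.06); print(arm.read_ft_force(),arm.read_opening())
arm.line_to(p+[0,0,.14],velocity=.2)
a=np.radians(-1.4)
arm.movep([.569,-.150,.255],qd(a)); arm.pause(.3); wsnap('wL2'); print(arm.read_tool_pos(),np.degrees(ang()),arm.read_ft_force(),arm.read_opening(),arm.read_time())
```

```text
[ 244  250   20   58 1078] [253.0946 278.3071] ((253.5, 278.5), (57.0, 19.0), 90.0)
key in tool [ 0.0403 -0.0018 -0.0014]
key in tool [ 0.0403 -0.0016 -0.0013]
16.8
[-0.262  -0.1257 -0.6987] 0.09189015508427653
[ 0.5688 -0.1509  0.2551] -1.4929581397113179 [-0.9493  0.3658 -0.2739] 0.09443149092015793 19.8333
```

View pics/wL2.png

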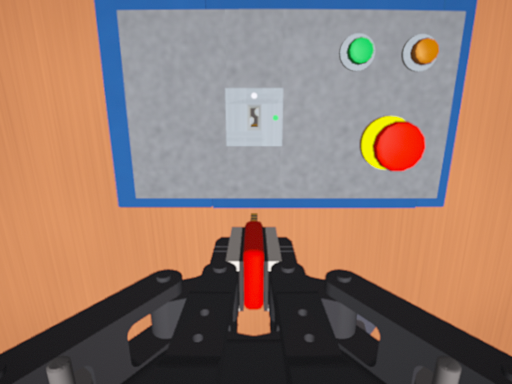

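The key is held. Its blade tip shows at (254,217) and the lock face is centred at about (254,117). I'll zoom in on both.

Run:
```python
from h import *
im=cv2.imread('pics/wL2.png')
cv2.imwrite('pics/zL2.png',cv2.resize(im[80:155,216:291],None,fx=8,fy=8,interpolation=cv2.INTER_CUBIC))
cv2.imwrite('pics/zL2b.png',cv2.resize(im[205:320,216:291],None,fx=5,fy=5,interpolation=cv2.INTER_CUBIC))
```

```text
(no output)
```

View pics/zL2.png

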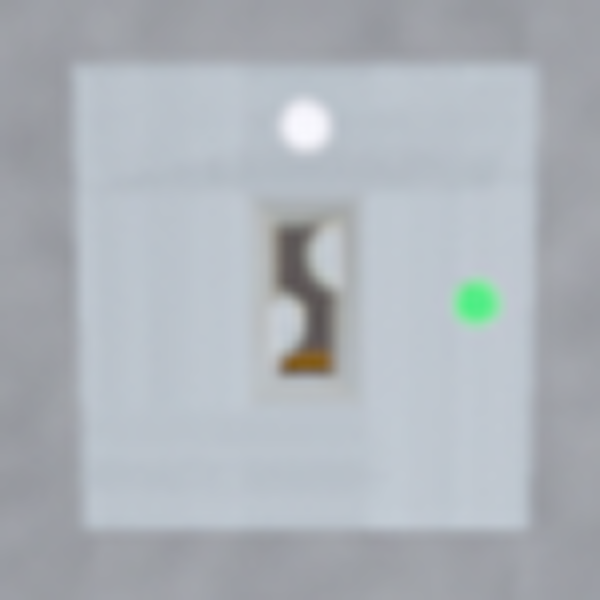

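View pics/zL2b.png

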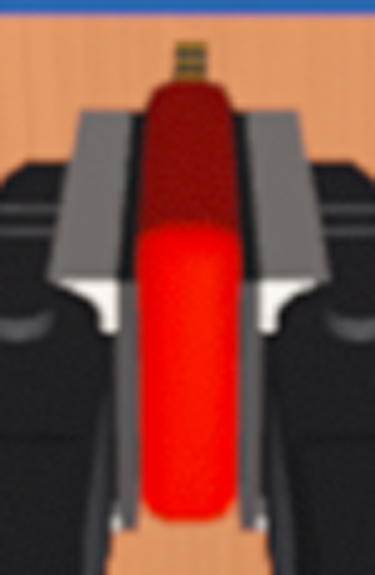

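```bash
cat >> h.py <<'E'
def tool_at(n,uv,X):
    "point in tool coords on ray at tool depth X"
    z=np.load(f'pics/{n}.npz'); R=Rn.from_quat(z['q']).as_matrix(); o,v=ray(wcam(n),uv)
    o=R.T@(o-z['tp']); v=R.T@v; return o+v*(X-o[0])/v[0]
E
python3 - <<'E'
from h import *
np.set_printoptions(precision=4,suppress=True)
pL=lambda x,y:(216+(x+.5)/8-.5,80+(y+.5)/8-.5)
pK=lambda x,y:(216+(x+.5)/5-.5,205+(y+.5)/5-.5)
n='wL2';C=wcam(n)
cn=[onz(C,pL(*c),.122) for c in [(73,63),(540,63),(527,530),(83,528)]]
yaw=lambda v:np.degrees(np.arctan2(v[1],v[0]))
print('face',sum(cn)/4,[round(np.linalg.norm(cn[i]-cn[(i+1)%4]),4) for i in range(4)],yaw(cn[1]-cn[0]),yaw(cn[2]-cn[3]),yaw(cn[0]-cn[3])-90,yaw(cn[1]-cn[2])-90)
print('slot',onz(C,pL(306,300),.122))
print('top L/R front', tool_at(n,pK(138,240),.0402),tool_at(n,pK(240,240),.0402),'near end',tool_at(n,pK(188,520),.0402),'far end',tool_at(n,pK(190,228),.0402))
for d in (.106,.110): print('tip',tool_at(n,pK(191,45),d),tool_at(n,pK(191,80),d))
print('face in tool',tool_at(n,pL(306,300),.255-.122))
E
```

```text
face [ 0.5691 -0.0919  0.122 ] [np.float64(0.036), np.float64(0.0361), np.float64(0.0359), np.float64(0.0359)] -1.5725894794933581 -1.8229585734340108 -1.648168102889386 -1.8163572284363738
slot [ 0.5691 -0.0918  0.122 ]
top L/R front [ 0.0402 -0.0054 -0.0132] [ 0.0402  0.0025 -0.0132] near end [ 0.0402 -0.0016  0.0121] far end [ 0.0402 -0.0014 -0.0143]
tip [ 0.106  -0.0013 -0.0048] [ 0.106  -0.0013 -0.0004]
tip [ 0.11   -0.0013 -0.0033] [ 0.11   -0.0013  0.0012]
face in tool [ 0.133  -0.0012 -0.0596]
```

```bash
cat >> h.py <<'E'
A0=np.radians(-1.6)
def st(tag=''):
    f=np.array(arm.read_ft_force());p=np.array(arm.read_tool_pos()); print(tag,'p',np.round(p*1000,2),'f',np.round(f,1),'a',round(np.degrees(ang()),2),'op',round(arm.read_opening(),4),'t',round(arm.read_time(),2)); return p,f
E
python3 - <<'E'
from h import *
np.set_printoptions(precision=4,suppress=True)
P=np.array([.5704,-.0931])
o=goto([*P,.245],A0,.15,2,.0003); print(o); st('hover'); wsnap('wL3')
c=np.array([*P,.245])+o
for z in [.240,.236,.233,.230,.227,.224,.222]:
    c[2]=z+o[2]; arm.line_to(c,velocity=.04,ori=qd(A0)); arm.pause(.1); p,f=st(z)
    if np.linalg.norm(f)>12: break
E
```

```text
[ 0.      0.0002 -0.    ]
hover p [570.41 -92.97 244.97] f [-0.6  0.1 -0.5] a -1.61 op 0.0923 t 21.27
0.24 p [570.41 -92.85 239.86] f [-0.5 -0.3 -0.4] a -1.6 op 0.093 t 21.69
0.236 p [570.41 -92.91 235.93] f [ 0.3 -0.  -0.5] a -1.6 op 0.0947 t 22.04
0.233 p [570.4  -92.91 232.94] f [-0.1 -0.8  0.3] a -1.6 op 0.0909 t 22.39
0.23 p [570.42 -92.9  229.93] f [-0.4  0.6 -0.5] a -1.6 op 0.0936 t 22.74
0.227 p [570.53 -92.36 226.96] f [1.3 2.4 0.6] a -1.57 op 0.0924 t 23.09
0.224 p [570.4  -92.15 223.65] f [ 1.3  3.8 -2.7] a -1.57 op 0.0961 t 23.44
0.222 p [570.47 -92.22 221.93] f [ 0.5  3.3 -1.2] a -1.57 op 0.0933 t 23.79
```

View pics/wL3.png

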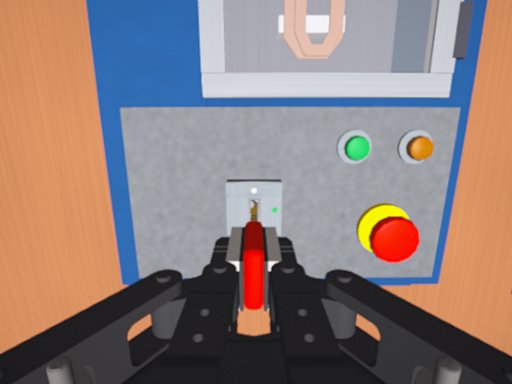

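The tip is in the mouth, and the flare moved it 0.8 mm in +y. I'll re-centre and push on with small twists.

Run:
```python
from h import *
c=np.array([.5705,-.0919,.222])
arm.line_to(c,velocity=.04,ori=qd(A0)); arm.pause(.1); st('recentre')
for i,z in enumerate([.219,.2165,.2145,.2125,.2105,.2085]):
    c[2]=z
    arm.line_to(c,velocity=.04,ori=qd(A0)); p,f=st(z)
    if abs(f[2])>4 or p[2]-z>.0007:
        for s in (3,-3,0): arm.movep(c,qd(A0+np.radians(s)))
        p,f=st(' wig')
    if np.linalg.norm(f)>30: break
```

```text
recentre p [570.46 -92.05 221.93] f [ 0.9  2.7 -0.2] a -1.61 op 0.0938 t 24.14
0.219 p [570.45 -92.01 218.86] f [ 0.5  4.  -1.6] a -1.6 op 0.0947 t 24.39
0.2165 p [570.11 -91.95 216.48] f [-1.4  3.2  2.6] a -1.6 op 0.0932 t 24.64
0.2145 p [570.09 -91.98 214.56] f [-1.8  3.1  4.6] a -1.6 op 0.094 t 24.89
 wig p [570.17 -91.94 214.5 ] f [-3.1  2.4  5.6] a -1.61 op 0.0911 t 25.64
0.2125 p [570.21 -91.91 213.26] f [-4.4  3.   7.9] a -1.63 op 0.0913 t 25.89
 wig p [570.36 -91.89 212.61] f [-3.4  3.1  5.5] a -1.53 op 0.0948 t 26.64
0.2105 p [570.53 -91.84 211.16] f [-3.8  2.6  7. ] a -1.54 op 0.0905 t 26.89
 wig p [570.5  -91.92 211.02] f [-3.   3.   7.1] a -1.53 op 0.0919 t 27.64
0.2085 p [570.51 -91.83 208.82] f [-3.1  3.4  5. ] a -1.54 op 0.0911 t 27.89
 wig p [570.54 -91.8  208.55] f [-2.5  3.7  5.1] a -1.43 op 0.0922 t 28.64
```

Run:
```python
from h import *
c=np.array([.5703,-.0917,.2085])
for i,z in enumerate([.2065,.2045,.2030,.2015,.2000]):
    c[2]=z
    arm.line_to(c,velocity=.03,ori=qd(A0)); p,f=st(z)
    for s in (3,-3,0): arm.movep(c,qd(A0+np.radians(s)))
    p,f=st(' wig')
    if f[2]>18: break
wsnap('wL4')
```

```text
0.2065 p [570.46 -91.87 206.9 ] f [-3.5  2.5  5.4] a -1.44 op 0.0903 t 28.89
 wig p [570.47 -91.95 206.68] f [-2.3  3.4  5.9] a -1.34 op 0.089 t 29.64
0.2045 p [570.48 -91.77 205.13] f [-2.3  4.2  6.5] a -1.35 op 0.094 t 29.89
 wig p [570.5  -91.74 204.78] f [-2.9  3.2  5.9] a -1.34 op 0.0919 t 30.64
0.203 p [570.53 -91.67 204.06] f [-4.   3.5  9.3] a -1.34 op 0.0944 t 30.89
 wig p [570.53 -91.75 204.08] f [-3.4  2.9 10.2] a -1.33 op 0.0908 t 31.64
0.2015 p [570.54 -91.7  204.  ] f [-6.1  2.8 16.7] a -1.34 op 0.0943 t 31.89
 wig p [570.54 -91.66 203.99] f [-7.2  2.9 16.9] a -1.35 op 0.0939 t 32.64
0.2 p [570.56 -91.64 203.91] f [-9.   3.2 24.2] a -1.36 op 0.095 t 32.89
 wig p [570.6  -91.64 203.93] f [-8.2  3.5 25. ] a -1.35 op 0.0943 t 33.64
```

View pics/wL4.png

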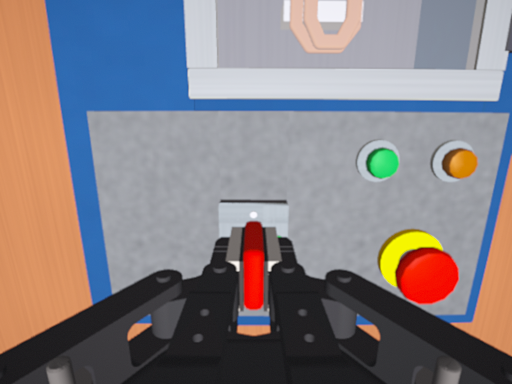

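The key stopped hard at 204.0 mm, where I predicted 204.3 mm for fully home. I'll turn it clockwise under a light push.

Run:
```python
from h import *
c=np.array([.5706,-.0917,.2020])
arm.movep(c,qd(A0)); st('pre'); print(arm.read_wrist_torque()[2])
for d in [6,14,24,34,44,54,64,72,79,84,88]:
    arm.movep(c,qd(A0-np.radians(d))); p,f=st(d); print('   tz',round(arm.read_wrist_torque()[2],3))
    if p[2]>.2055 or np.linalg.norm(f)>35: print('STOP'); break
arm.pause(.2); st('end'); wsnap('wL5')
cv2.imwrite('pics/s5.png',cv2.resize(snapshot('side')[130:280,190:390],None,fx=4,fy=4)); cv2.imwrite('pics/c5.png',cv2.resize(snapshot('scene')[150:290,170:350],None,fx=4,fy=4))
```

```text
pre p [570.62 -91.69 203.99] f [-5.8  2.6 15.6] a -1.35 op 0.0937 t 33.94
0.013582993355951724
6 p [570.73 -91.64 204.03] f [-5.9  3.8 16.2] a -7.37 op 0.0923 t 34.19
   tz -0.083
14 p [570.88 -91.66 204.03] f [-5.1  4.9 14.6] a -15.37 op 0.0953 t 34.44
   tz -0.032
24 p [571.04 -91.64 204.02] f [-3.7  2.7 14.6] a -25.36 op 0.092 t 34.7
   tz 0.035
34 p [571.24 -91.7  204.  ] f [-3.4  3.6 13.8] a -35.35 op 0.0927 t 34.96
   tz -0.038
44 p [571.39 -91.83 204.04] f [-3.8  3.8 12.9] a -45.35 op 0.0919 t 35.22
   tz -0.049
54 p [571.53 -91.98 204.02] f [-3.4  3.  12.4] a -55.35 op 0.0929 t 35.48
   tz -0.028
64 p [571.66 -92.14 204.02] f [-3.4  3.5 12.8] a -65.35 op 0.0932 t 35.73
   tz 0.036
72 p [571.73 -92.28 204.03] f [-3.3  3.2 12.6] a -73.34 op 0.0939 t 35.98
   tz 0.029
79 p [571.82 -92.5  204.07] f [-2.4  2.  13.8] a -80.34 op 0.0983 t 36.23
   tz 0.03
84 p [572.18 -92.53 204.  ] f [-1.7  2.9 11.7] a -85.33 op 0.0913 t 36.48
   tz -0.017
88 p [572.21 -92.72 204.  ] f [-0.8  2.5 11.8] a -89.3 op 0.0911 t 36.73
   tz 0.123
end p [572.17 -92.71 204.  ] f [-1.4  1.3 11.8] a -89.3 op 0.0914 t 36.93
```

View pics/wL5.png

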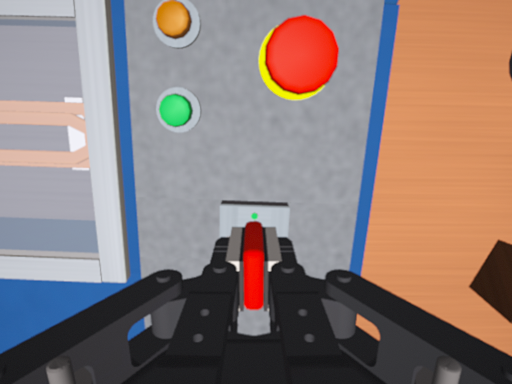

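View pics/c5.png

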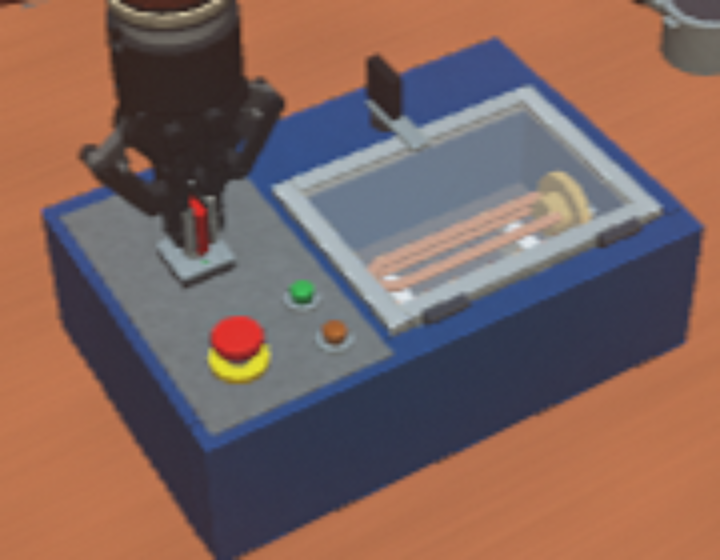

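View pics/s5.png

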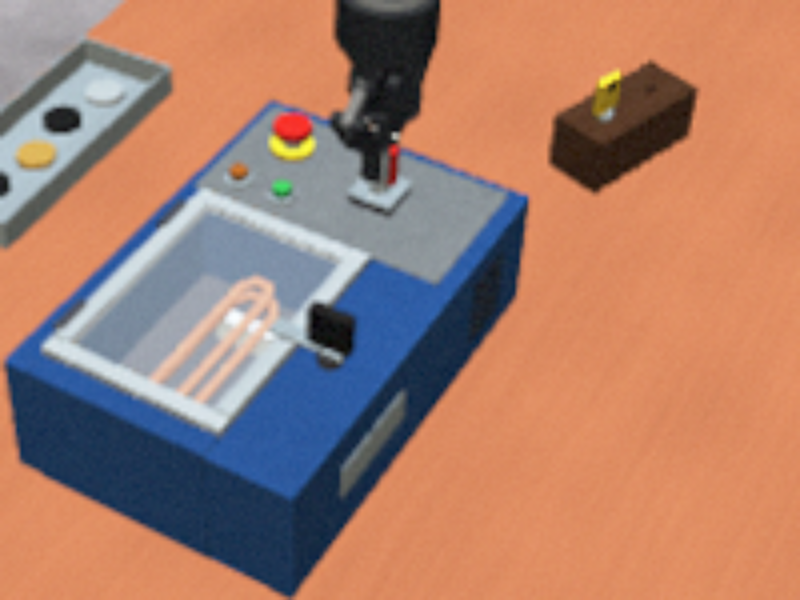

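The last views show the key upright at the lock face and turned about 88° from rest. The latch lies across the rim, the cover is shut, and the yellow key is still in the stand. One steadiness check, then I'll hand in.

Run:
```python
from h import *
from station import ticket
arm.pause(.5); st('final'); print(np.abs(arm.read_dq()).max(),np.degrees(Rn.from_quat(arm.read_eef_rot()).as_matrix()[:,0]@[0,0,-1]))
ticket.finish_job()
```

```text
final p [572.18 -92.74 204.  ] f [-1.9  2.5 11.5] a -89.3 op 0.0913 t 37.58
0.001611829680522185 57.295068832549575
the job is handed in; nothing more can be done
```

The job is handed in at about 37.6 s of the 64 s allowed. The station gives no verdict, and the latch, cover and plug angles can't be read directly, so the checks below come from pictures and arm readings.

**Latch:** I turned it clockwise to about 1.56 rad. The pictures show its nose straight across the rim and the cover shut.

**Key insertion:** I gripped the red key at 80 N and pushed it in with ±3° twists. It came to a hard stop at 204.0 mm tool height; I had predicted 204.3 mm for fully home.

**Key turn:** The arm turned the key about 88° (roughly 1.53 rad). With the key's play, that puts the plug at an estimated 1.38–1.45 rad. A wrist moment of 0.12 N m at the last step suggests it had reached the stop, though that reading is noisy.

**At hand-in:**
- **Arm:** it was at rest, still gripping the key (9.1 % opening) and pressing it down with about 11 N.
- **Yellow key:** it looked untouched, still in the stand.
- **Filter holder, tamper and jug:** I sent the arm nowhere near them, but did not measure them afterwards.

**Disagreements:** Wrist-camera positions differed from the fixed cameras by about 1–2 mm. I corrected for this using the key held in the gripper. The tool also drifted about 1.7 mm in x while turning, most likely because the key was held slightly off its axis.

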